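# Weigh the pestle and put it in the bowl

### The arm

A 6-joint arm with a two-finger parallel gripper is mounted at the origin on the work surface. World frame = base frame: x ahead of the robot, y to its left, z up, the work surface at z = 0. Lengths are in m, angles in rad, forces in N, time in s.
With the tool pointing down it reaches from about 0.35 to 0.975 m from the base axis. Payload 4.9 kg.
Tool frame: the origin (TCP) lies midway between the tips of the shut fingers; the grasp point (between the pads) lies behind it (manip.grasp_offset is the y of the grasp point in the tool frame, in m); y points along the fingers, z is the direction in which the jaws open and shut, and the axes are right-handed (so a half turn about y gives the same grasp; the last joint's range is limited). The gripper opens to 85 mm and grips with 20 to 120 N. Pads are 22 mm wide; open, the fingers measure 114 mm over their backs; the gripper's body (76 mm by 85 mm) begins 54 mm behind the grasp point. The pads swing forward as they close: fully open they stand 13 mm farther back than shut.
Start: joints at [1.17, 0.053, 1.613, -0, 1.476, -0.119], TCP at [0.174, 0.6, 0.231] pointing down, gripper open.
Joint ranges: [-3.01, 3.01], [-1.01, 2.22], [0.06, 2.58], [-1.02, 4.17], [0.09, 2.62], [-3.14, 3.14]. Speed limits (rad/s): [2.57, 2.57, 3.14, 3.14, 3.14, 3.14].

### API

Orientations are given as a unit quaternion [w, x, y, z].
In Python, from plant import manip gives the robot as it stands. The module is installed in compiled form; this text tells all that it offers.
- The arm moves only by the shell command python3 -m jog 'ROWS'. ROWS is a JSON object of lists of equal length, an entry for each row: "offset": the shift along the world's x, y, z in units of 50 mm (1.0 is 50 mm), a list of three; "angular": the turn, a rotation vector about the world's x, y, z in units of 6 degrees (1.0 is 6 degrees), a list of three; "jaw": the finger opening in mm, from 0 to 85.4. In form: {"offset": [[tx, ty, tz], ...], "angular": [[ax, ay, az], ...], "jaw": [jaw, ...]}. A call has 1 to 12 rows; each row shifts and turns the commanded pose from where the row before left it; what a row does not reach is not made up. A row lasts 1/10 s, in which the tool goes at most 50 mm and 8.59 degrees, less where a joint would pass 70% of its speed; a pose out of reach is approached as far as the arm can. A call is refused whole if a number of a shift passes 1 or a number of a turn 1, either way. A call with a gripper value outside its range is refused whole. The fingers move at their own pace and stop on an object; the grip force is fixed at half the most. Time passes only in rows, so rows that do not move let the fingers close. It gives the time, the measured TCP pose, the force and the opening at its end, in the units of the state.
- manip.state(): the state, without advancing time (a new reading comes with each control period).
- manip.grab_frame(name): name is "scene" or "top" or "wrist"; returns the picture (384x512x3 uint8, blue, green, red); there is no depth.
- manip.camera_model(name): a dict with "fx", "fy", "cx", "cy" (pixels), "k1" (the pictures are not rectified: a ray, as slopes to the right and down, at radius r is drawn at 1 + k1 r^2 times it, then the intrinsics apply), "rvec" (rotation vector, rad) and "tvec" (3), from world to camera coordinates, as OpenCV has them; the wrist camera has in their place "mount" (4x4, takes a point from camera to tool coordinates, whose origin is the TCP and whose axes are the tool frame's). Camera axes: x right, y down, z forward; pixel columns grow to the right and rows downward; lengths in m; the calibration is good to about 2 mm. A picture is of the moment at which its call begins: read the wrist's pose just before it. camera_model takes no time and is no camera call.
- manip.job_done(): hands the job in, once; it reports no verdict.
The state is a dict: "time": time; "joint_pos": joint angles; "joint_vel": joint speeds; "joint_efforts": joint torques, N m; "tool_pos": TCP position; "tool_rot": TCP orientation; "contact_force": force on the tool from outside, world axes, zero at the start; "ft_torque": the same for the moment, N m; "gripper_width": opening from 0.0 (shut) to 1.0 (fully open).
Only numpy, scipy, OpenCV 4.12 (cv2) and the standard library are available. Lean on these libraries where they do the work, as an engineer would, in place of code of your own. Each camera call takes 0.05 s, during which the arm holds its last target.

### The job

Weigh the wooden pestle: with the pestle still in its rest press the scale's green key fully down, then lay the pestle flat in the middle of the steel pan, let go of it and press the yellow key fully down. Then take the pestle up again and put it head-down in the blue bowl, lowering it gently so that it leans on the rim, let go, and last press the blue key fully down to zero the empty scale. Press no key at any other time, and leave the bowl and everything else on the table where they stand.

Things in the scene. Friction and masses are not known exactly. Their poses are not given: they have to be found in the camera images.
- scale: White kitchen scale fixed to the table, 270 (x) x 230 (y) x 50 mm high. Origin: centre of its underside. Its own -x end is the key panel (grey, 210 x 72 mm, top 40 mm above the table), the rest is the steel pan. Its x axis points from the keys to the pan, z up.
- pan (a point): Centre of the top face of the scale's steel pan, 50 mm above the table. The pan is flat, 188 mm along the scale's x by 222 mm along its y.
- green_key (a joint): How far the green key is pressed: 0 up, 0.006 m fully down (spring, about 5 N).
- yellow_key (a joint): How far the yellow key is pressed: 0 up, 0.006 m fully down (spring, about 5 N).
- blue_key (a joint): How far the blue key is pressed: 0 up, 0.006 m fully down (spring, about 5 N).
- green_key_top (a point): Centre of the top face of the green key, a round cap 32 mm across that goes straight down 6 mm, in a black housing 48 mm across whose top is 10 mm below the cap's. Cap top is 62 mm above the table. The three keys stand in a row on the panel 70 mm apart; which colour is where varies.
- yellow_key_top (a point): Centre of the top face of the yellow key, made like the green one.
- blue_key_top (a point): Centre of the top face of the blue key, made like the green one.
- rest: Dark wooden pestle rest fixed to the table: a board 210 (x) x 100 (y) x 10 mm with two upright cheeks 12 mm thick, up to 56 mm above the table, 48 mm apart, running from x = -20 to +100 mm. Origin: centre of its underside. The pestle's handle lies between the cheeks, where the fingers do not fit; its head sticks out to the rest's -x side.
- pestle: Pale wooden pestle, 180 mm long along its x, 0.2-0.35 kg. Origin: mid-length, on its underside (its axis is 21 mm above; in the rest the underside is 10 mm above the table). Head: cylinder 42 mm in diameter, x = -90 to -30 mm. Handle: square bar 26 x 26 mm, x = -30 to +70. End block: 42 x 42 mm, x = +70 to +90. Balances at x = -20. Lies level on head and end block.
- pestle_head (a point): Centre of the pestle's flat head face (on its axis, at x = -90 mm).
- pestle_end (a point): Centre of the end face of the pestle's handle (on its axis, at x = +90 mm).
- bowl: Loose blue ceramic bowl, 144 mm across the rim, 80 mm high, wall 5 mm, foot 65 mm across, inner floor 6 mm above the table, 0.7 kg. Origin: centre of its underside, z up.
- bowl_rim (a point): Centre of the bowl's mouth, at the height of the rim (80 mm above the table).
- grater: Bystander: stainless steel box grater, 75 x 105 x 220 mm high. Origin: centre of its underside.
- squeezer: Bystander: yellow plastic lemon squeezer with a green lever arm, 150 x 90 x 170 mm high. Origin: centre of its underside.
- lid: Bystander: small aluminium pan lid with a black knob, 100 mm across, 33 mm high. Origin: centre of its underside.
- jar: Bystander: amber glass jar, 72 mm across, 110 mm high. Origin: centre of its underside.
- mill: Bystander: dark wooden pepper mill, 60 mm across, 172 mm high. Origin: centre of its underside.
Mind the look-alikes: they are no part of the job. Of the things like the pestle, leave any that is pink or red; of the rest the larger one is meant.

How it is judged:
On the way, in this order (a step that is already met when the one before it is completed fails the run):
1. the green key is pressed fully down while the pestle is still in its rest (value of joint green_key above 0.0045 m and distance of pestle from where it was at the start of the episode below 0.03 m), for 0.05 s.
2. the pestle lies flat in the middle of the pan, still and let go of (horizontal distance between pestle and pan below 0.05 m and z of pestle_head in the frame of pan between 0.01 and 0.032 m and z of pestle_end in the frame of pan between 0.01 and 0.032 m and contact force between the fingers and pestle below 0.3 N and linear speed of pestle below 0.03 m/s and contact force between pestle and scale above 0.5 N), for 0.2 s.
3. the yellow key is pressed fully down while the pestle lies on the pan (horizontal distance between pestle and pan below 0.05 m and z of pestle_head in the frame of pan between 0.01 and 0.032 m and z of pestle_end in the frame of pan between 0.01 and 0.032 m and contact force between the fingers and pestle below 0.3 N and value of joint yellow_key above 0.0045 m), for 0.05 s.
4. the pestle leans head-down in the bowl, still and let go of (horizontal distance between pestle_head and bowl_rim below 0.062 m and z of pestle_head in the frame of bowl_rim below -0.015 m and z of pestle_end in the frame of bowl_rim above 0 m and angle between bowl's own z axis and vertical below 0.15 rad and contact force between the fingers and pestle below 0.3 N and linear speed of pestle below 0.03 m/s and contact force between pestle and bowl above 0.3 N), for 0.2 s.
5. the blue key is pressed fully down while the pestle is in the bowl (horizontal distance between pestle_head and bowl_rim below 0.062 m and z of pestle_head in the frame of bowl_rim below -0.015 m and z of pestle_end in the frame of bowl_rim above 0 m and angle between bowl's own z axis and vertical below 0.15 rad and contact force between the fingers and pestle below 0.3 N and value of joint blue_key above 0.0045 m), for 0.05 s.
At the end, for the whole second after the job is handed in: The pestle leans head-down in the bowl, let go and still (under 30 mm/s): centre of its head face at least 15 mm below the rim and within 62 mm of the bowl's axis, end of its handle above the rim; the bowl upright (within 0.15 rad) and within 40 mm of where it stood; all three keys up again (horizontal distance between pestle_head and bowl_rim below 0.062 m and z of pestle_head in the frame of bowl_rim below -0.015 m and z of pestle_end in the frame of bowl_rim above 0 m and angle between bowl's own z axis and vertical below 0.15 rad and linear speed of pestle below 0.03 m/s and contact force between the fingers and pestle below 0.3 N and distance of bowl from where it was at the start of the episode below 0.04 m and value of joint each of green_key, yellow_key, blue_key below 0.002 m); the robot touches nothing.
It fails at once if the green key is pressed after the pestle was taken from its rest (moved more than 40 mm) (value of joint green_key above 0.003 m and distance of pestle from where it was at the start of the episode above 0.04 m).
It fails at once if the yellow key is pressed while the pestle is not lying released on the pan (value of joint yellow_key above 0.003 m and not (horizontal distance between pestle and pan below 0.05 m and z of pestle_head in the frame of pan between 0.01 and 0.032 m and z of pestle_end in the frame of pan between 0.01 and 0.032 m and contact force between the fingers and pestle below 0.3 N)).
It fails at once if the blue key is pressed while the pestle is not standing released in the bowl (value of joint blue_key above 0.003 m and not (horizontal distance between pestle_head and bowl_rim below 0.062 m and z of pestle_head in the frame of bowl_rim below -0.015 m and z of pestle_end in the frame of bowl_rim above 0 m and angle between bowl's own z axis and vertical below 0.15 rad and contact force between the fingers and pestle below 0.3 N)).
It fails at once if the pestle is dropped into the bowl (let go of and moving faster than 0.5 m/s inside it) (horizontal distance between pestle_head and bowl_rim below 0.062 m and z of pestle_head in the frame of bowl_rim below 0.01 m and contact force between the fingers and pestle below 0.3 N and linear speed of pestle above 0.5 m/s).
It fails at once if the bowl is tipped over, or the bowl or a bystander is moved more than 40 mm (angle between bowl's own z axis and vertical above 0.4 rad or distance of any of bowl, grater, squeezer, lid, jar, mill from where it was at the start of the episode above 0.04 m).
It also fails if it takes over 72 s, if anything falls off the work surface, if the arm or the gripper's body presses on something with over 40 N, if the wrist force passes 120 N, or if a joint passes its speed limit or range.

## Working session

There is one attempt and no reset: what is moved stays moved. The work goes in short steps, Python scripts to look and compute and a shell command to move; the robot and the scene stay as the last step left them, time stands still between calls to the robot, and variables do not carry over. Pictures are saved under pics/ and viewed, and the job is handed in when it is done.

```bash
mkdir -p pics; ls; python3 - <<'E'
from plant import manip
import cv2
s=manip.state()
for k,v in s.items(): print(k,v)
print(manip.grasp_offset)
for n in("scene","top"):
    cv2.imwrite(f"pics/{n}0.png",manip.grab_frame(n)); print(n,manip.camera_model(n))
print(manip.camera_model("wrist"))
E
```

```text
pics
time 0.0
joint_pos [ 1.17002148e+00  5.34203041e-02  1.61431051e+00  5.98347197e-07
  1.47599412e+00 -1.19011407e-01]
joint_vel [-0.00033425  0.00033164  0.00053122  0.00172516  0.0018015  -0.00048858]
joint_efforts [ 8.08395816e-05 -3.93686843e+01 -3.70175350e+01 -1.16776023e-04
  7.01686396e-03  1.46847253e-05]
tool_pos [0.17354038 0.59976902 0.23001382]
tool_rot [-0.69937227  0.70082928 -0.09948311  0.09909524]
contact_force [ 0.62437397 -0.19610414  0.31350852]
ft_torque [ 0.01788624  0.04611124 -0.01107931]
gripper_width 1.002709029318679
-0.0187
scene {'fx': 366.98587195842356, 'fy': 366.98587195842356, 'cx': 252.05827346832055, 'cy': 188.13304972000054, 'k1': -0.04790142914779504, 'rvec': array([ 1.63646614,  1.51925628, -0.85090527]), 'tvec': array([ 0.03625284, -0.17641255,  2.01250641])}
top {'fx': 415.0559244703855, 'fy': 415.0559244703855, 'cx': 253.90487099028587, 'cy': 179.9752528217688, 'k1': 0.01873216223230245, 'rvec': array([ 2.18724497, -2.1931517 ,  0.0813429 ]), 'tvec': array([-0.0764821 ,  0.51518052,  1.51983039])}
{'fx': 318.3169376425916, 'fy': 318.3169376425916, 'cx': 259.054139576306, 'cy': 192.2474080013972, 'k1': -0.015726875553697887, 'mount': array([[ 5.09498149e-04,  9.57798776e-01,  2.87439115e-01,
        -7.23113878e-02],
       [ 1.18737281e-03, -2.87439529e-01,  9.57798051e-01,
        -1.43235414e-01],
       [ 9.99999165e-01, -1.46698945e-04, -1.28371413e-03,
         1.23127479e-03],
       [ 0.00000000e+00,  0.00000000e+00,  0.00000000e+00,
         1.00000000e+00]])}
```

View pics/scene0.png

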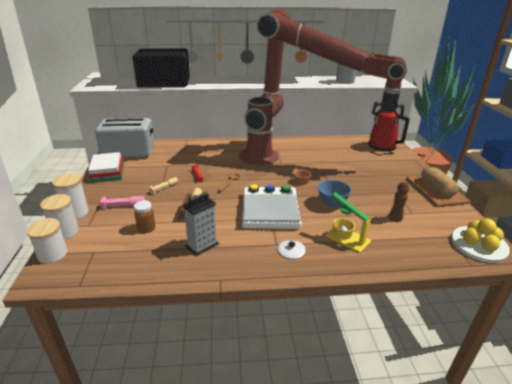

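View pics/top0.png

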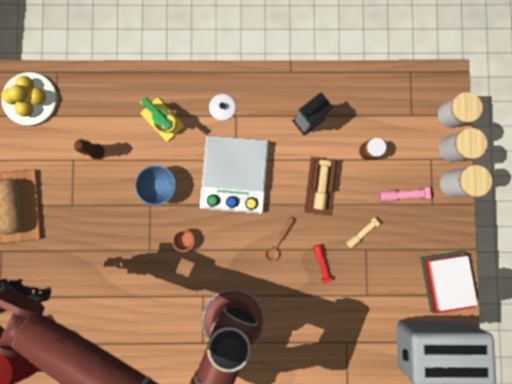

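```bash
cat > h.py <<'E'
import numpy as np, cv2
from plant import manip
def cam(n):
    c=manip.camera_model(n)
    K=np.array([[c['fx'],0,c['cx']],[0,c['fy'],c['cy']],[0,0,1]]);d=np.array([c['k1'],0,0,0,0.])
    if n=='wrist':
        s=manip.state();T=np.eye(4);w,x,y,z=s['tool_rot']
        from scipy.spatial.transform import Rotation as R
        T[:3,:3]=R.from_quat([x,y,z,w]).as_matrix();T[:3,3]=s['tool_pos']
        W=np.linalg.inv(T@c['mount']); return K,d,W[:3,:3],W[:3,3]
    return K,d,cv2.Rodrigues(c['rvec'])[0],c['tvec']
def px2w(n,uv,z,C=None):
    K,d,R,t=C or cam(n)
    p=cv2.undistortPoints(np.array([[uv]],float),K,d)[0,0]
    r=R.T@np.array([p[0],p[1],1]);o=-R.T@t
    return o+r*(z-o[2])/r[2]
def w2px(n,P,C=None):
    K,d,R,t=C or cam(n)
    return cv2.projectPoints(np.atleast_2d(np.array(P,float)),cv2.Rodrigues(R)[0],t,K,d)[0][:,0]
E
python3 - <<'E'
import cv2
im=cv2.imread('pics/top0.png')
a=im[130:220,130:280]; cv2.imwrite('pics/t_a.png',cv2.resize(a,None,fx=5,fy=5,interpolation=cv2.INTER_CUBIC))
a=im[140:290,280:440]; cv2.imwrite('pics/t_b.png',cv2.resize(a,None,fx=4,fy=4,interpolation=cv2.INTER_CUBIC)[:600])
E
```

```text
(no output)
```

View pics/t_a.png

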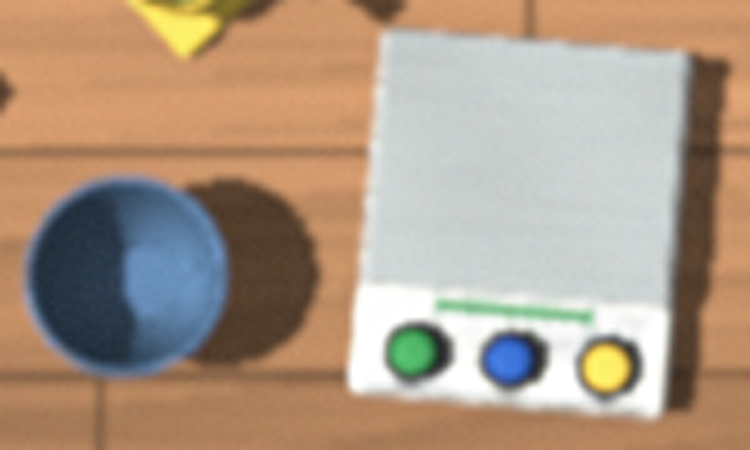

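View pics/t_b.png

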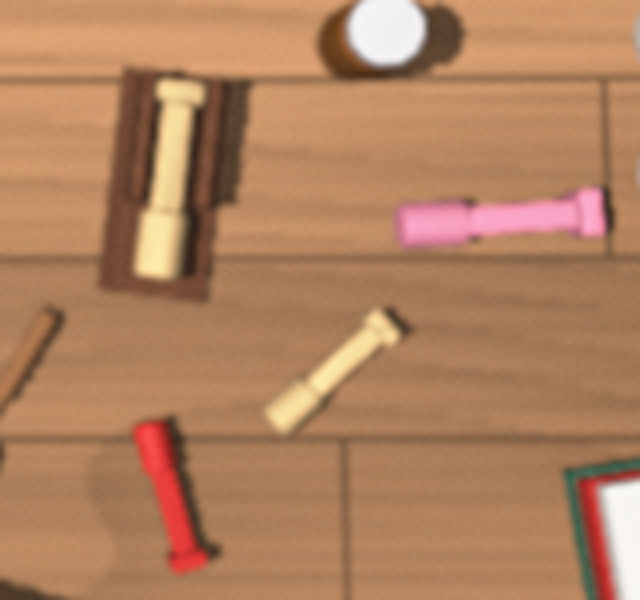

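```bash
python3 - <<'E'
from h import *
C=cam('top')
f=lambda x,y,z,o=(130,130),k=5:px2w('top',(o[0]+(x+.5)/k-.5,o[1]+(y+.5)/k-.5),z,C)
for n,a in dict(g=(412,350,.062),b=(510,358,.062),y=(606,366,.062),bowl=(127,276,.08),p1=(385,30,.05),p2=(690,52,.05),p3=(668,305,.05),p4=(360,285,.05)).items(): print(n,f(*a).round(4))
P=[f(*a) for a in [(385,30,.05),(690,52,.05),(668,305,.05),(360,285,.05)]]
print('pan',np.mean(P,0).round(4))
for n,a in dict(headL=(137,275),headR=(186,279),neckL=(140,208),neckR=(187,211),endL=(157,82),endR=(204,83),endlo=(180,105)).items():
    print(n,f(*a,.05,(280,140),4).round(4))
print('rest corners',[f(*a,.01,(280,140),4).round(4) for a in [(124,68),(100,288),(208,300)]])
for n in('jar','grater'): pass
from scipy.spatial.transform import Rotation as R
s=manip.state();w,x,y,z=s['tool_rot'];print(R.from_quat([x,y,z,w]).as_matrix().round(3))
E
```

```text
g [0.4419 0.0728 0.062 ]
b [0.4359 0.0026 0.062 ]
y [ 0.43   -0.0662  0.062 ]
bowl [0.4945 0.2729 0.08  ]
p1 [0.6755 0.0945 0.05  ]
p2 [ 0.6589 -0.1281  0.05  ]
p3 [ 0.4741 -0.1112  0.05  ]
p4 [0.4892 0.1117 0.05  ]
pan [ 0.5744 -0.0083  0.05  ]
headL [ 0.4095 -0.2939  0.05  ]
headR [ 0.4057 -0.3381  0.05  ]
neckL [ 0.47   -0.2974  0.05  ]
neckR [ 0.4671 -0.3399  0.05  ]
endL [ 0.5846 -0.3144  0.05  ]
endR [ 0.5836 -0.3571  0.05  ]
endlo [ 0.5635 -0.335   0.05  ]
rest corners [array([ 0.6025, -0.2903,  0.01  ]), array([ 0.3975, -0.2655,  0.01  ]), array([ 0.3862, -0.3654,  0.01  ])]
[[ 0.961 -0.001  0.278]
 [-0.278 -0.002  0.961]
 [-0.    -1.    -0.002]]
```

The things like the pestle, in `top` pixels:
- Pale one in the rest (322,185)
- Small pale one (364,233)
- Pink (405,194)
- Red (323,263)

Pink and red are excluded. Of the two pale ones, the one in the rest is the larger, about 178 mm, and it lies in the described rest. That is the one meant, and the enlarged crop confirms it. Left to right in the crop, the keys are green, blue and yellow. I'll go to the green key first with the fingers shut.

```bash
python3 -m jog '{"offset":[[0.2,-0.4,0],[0.4,-0.75,0],[0.4,-0.75,0],[0.4,-0.75,0],[0.4,-0.75,0],[0.4,-0.75,0],[0.4,-0.75,0],[0.4,-0.75,0],[0.4,-0.75,0],[0.4,-0.75,0],[0.4,-0.75,0],[0.4,-0.75,0]],"angular":[[0,0,0.2],[0,0,0.2],[0,0,0.2],[0,0,0.2],[0,0,0.2],[0,0,0.2],[0,0,0.2],[0,0,0.2],[0,0,0],[0,0,0],[0,0,0],[0,0,0]],"jaw":[0,0,0,0,0,0,0,0,0,0,0,0]}'
python3 - <<'E'
from h import *
C=cam('top')
for n,a in dict(sqz=(165,120,.02),sqzcorner=(180,137,0.01),mill_base=(80,146,0),jar=(372,152,0),grater_lo=(303,132,0)).items(): print(n,px2w('top',a[:2],a[2],C).round(3))
print(manip.state()['joint_pos'])
E
```

```text
time: 1.3
tool_pos: [0.404, 0.1662, 0.231]
tool_rot: [0.706, -0.706, 0.04, -0.04]
contact_force: [0.7, 0.9, 0.6]
gripper_width: 0.004
sqz [0.74  0.253 0.02 ]
sqzcorner [0.677 0.198 0.01 ]
mill_base [0.645 0.573 0.   ]
jar [ 0.621 -0.523  0.   ]
grater_lo [ 0.697 -0.264  0.   ]
[ 2.19450090e-01 -4.25177286e-01  2.02928441e+00  6.90659205e-05
  1.53748368e+00 -1.23714484e+00]
```

```bash
python3 -m jog '{"offset":[[0.25,-0.6,0],[0.26,-0.64,-0.4],[0.25,-0.63,-0.6],[0,0,-0.7],[0,0,-0.6],[0,0,-0.3],[0,0,-0.3],[0,0,0],[0,0,0]],"angular":[[0,0,0],[0,0,0],[0,0,0],[0,0,0],[0,0,0],[0,0,0],[0,0,0],[0,0,0],[0,0,0]],"jaw":[0,0,0,0,0,0,0,0,0]}'
python3 - <<'E'
from h import *
C=cam('wrist'); cv2.imwrite('pics/w1.png',manip.grab_frame('wrist'))
print(w2px('wrist',[[.4419,.0728,.062],[.4359,.0026,.062],manip.state()['tool_pos']],C).round(1))
im=manip.grab_frame('scene');cv2.imwrite('pics/s1.png',cv2.resize(im[130:260,180:380],None,fx=4,fy=4))
E
```

```text
time: 2.2
tool_pos: [0.4416, 0.0743, 0.0862]
tool_rot: [-0.706, 0.706, -0.041, 0.04]
contact_force: [-0.1, 0.0, 0.3]
gripper_width: 0.001
[[255.  230. ]
 [132.1 233.2]
 [257.5 250.4]]
```

View pics/w1.png

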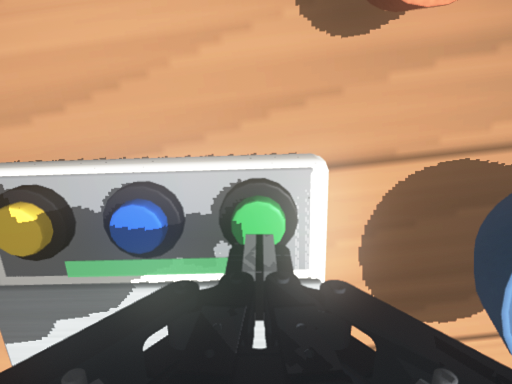

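View pics/s1.png

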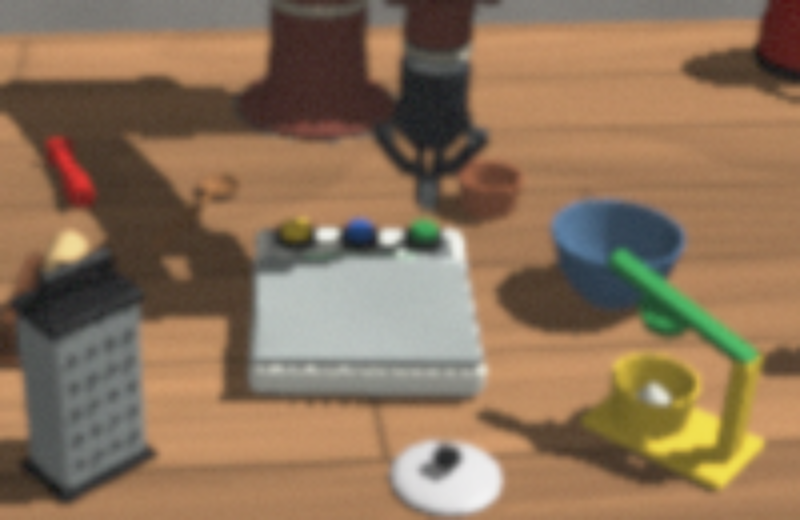

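The wrist picture shows the green cap at about (259,222), blue at (138,227) and yellow at (24,230). The fingertips are just behind the green cap.

```bash
python3 - <<'E'
from h import *
C=cam('wrist')
for uv in [(259,222),(138,227),(24,230)]: print(px2w('wrist',uv,.062,C).round(4))
E
```

```text
[0.4388 0.0756 0.062 ]
[0.434  0.0063 0.062 ]
[ 0.4284 -0.0602  0.062 ]
```

```bash
python3 -m jog '{"offset":[[-0.05,0,-0.2],[0,0,-0.2],[0,0,-0.1],[0,0,-0.1],[0,0,0],[0,0,0]],"angular":[[0,0,0],[0,0,0],[0,0,0],[0,0,0],[0,0,0],[0,0,0]],"jaw":[0,0,0,0,0,0]}'
python3 - <<'E'
from h import *
C=cam('wrist'); cv2.imwrite('pics/w2.png',manip.grab_frame('wrist')[120:320,100:420].repeat(2,0).repeat(2,1))
E
```

```text
time: 2.9
tool_pos: [0.4389, 0.0744, 0.0563]
tool_rot: [-0.706, 0.706, -0.041, 0.04]
contact_force: [-2.7, 1.0, 5.4]
gripper_width: -0.001
```

View pics/w2.png

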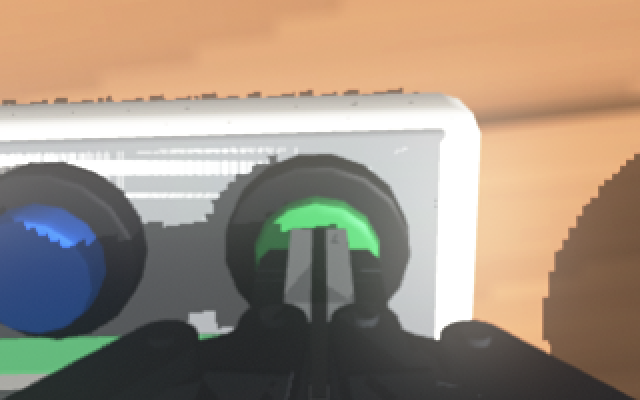

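Fully down would be a tip height of 56 mm. I read 56.3 mm and 5.4 N, so I'll press 1 mm more, hold, and lift. Then I'll go to the pestle head with the jaws opening.

```bash
python3 -m jog '{"offset":[[0,0,-0.02],[0,0,-0.01],[0,0,0],[0,0,0.3],[0,0,0.6],[0,0,0.7],[0,-0.3,0.7],[0,-0.6,0.7],[0,-0.8,0],[0,-0.8,0],[0,-0.8,0],[0,-0.8,0]],"angular":[[0,0,0],[0,0,0],[0,0,0],[0,0,0],[0,0,0],[0,0,0],[0,0,0],[0,0,0],[0,0,0],[0,0,0],[0,0,0],[0,0,0]],"jaw":[0,0,0,0,0,0,0,70,70,70,70,70]}'
python3 -m jog '{"offset":[[0,-0.8,0],[0,-0.8,0],[0,-0.8,0],[0,-0.8,0],[0,-0.5,0],[0,0,0],[0,0,0]],"angular":[[0,0,0],[0,0,0],[0,0,0],[0,0,0],[0,0,0],[0,0,0],[0,0,0]],"jaw":[70,70,70,70,70,70,70]}'
python3 - <<'E'
from h import *
C=cam('wrist'); cv2.imwrite('pics/w3.png',manip.grab_frame('wrist'))
print(w2px('wrist',[[.4076,-.316,.052],[.584,-.3357,.052],[.496,-.326,.052]],C).round(1))
E
```

```text
time: 4.15
tool_pos: [0.4394, -0.1324, 0.2046]
tool_rot: [-0.706, 0.706, -0.04, 0.041]
contact_force: [0.5, -0.4, -0.1]
gripper_width: 0.819
time: 4.85
tool_pos: [0.4392, -0.3158, 0.2041]
tool_rot: [0.706, -0.706, 0.041, -0.041]
contact_force: [0.5, -0.5, -0.0]
gripper_width: 0.821
[[254.  142.9]
 [255.5 306.5]
 [254.7 231.5]]
```

View pics/w3.png

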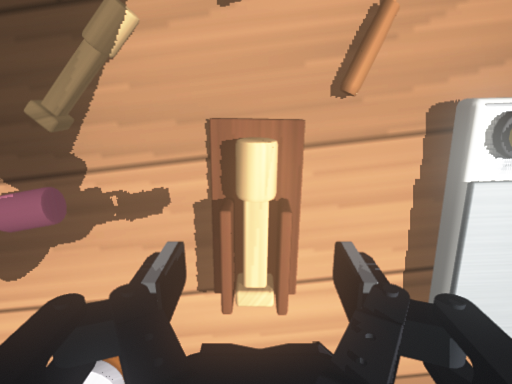

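```bash
python3 - <<'E'
from h import *
C=cam('wrist')
for uv,z in [((257,141),.05),((257,198),.052),((255,277),.052),((255,304),.031)]: print(px2w('wrist',uv,z,C).round(4))
from scipy.spatial.transform import Rotation as R
s=manip.state();w,x,y,z=s['tool_rot'];print(R.from_quat([x,y,z,w]).as_matrix().round(3))
E
```

```text
[ 0.4066 -0.3125  0.05  ]
[ 0.4612 -0.3189  0.052 ]
[ 0.5478 -0.3312  0.052 ]
[ 0.5961 -0.3372  0.031 ]
[[ 0.993 -0.     0.114]
 [-0.114  0.001  0.993]
 [-0.    -1.     0.001]]
```

```bash
python3 -m jog '{"offset":[[0.16,-0.03,-0.4],[0,0,-0.7],[0,0,-0.7],[0,0,-0.7],[0,0,-0.6],[0,0,-0.4],[0,0,-0.2],[0,0,-0.06],[0,0,0]],"angular":[[0,0,0],[0,0,0],[0,0,0],[0,0,0],[0,0,0],[0,0,0],[0,0,0],[0,0,0],[0,0,0]],"jaw":[70,70,70,70,70,70,70,70,70]}'
python3 - <<'E'
from h import *
cv2.imwrite('pics/w4.png',manip.grab_frame('wrist'))
E
```

```text
time: 5.8
tool_pos: [0.4478, -0.317, 0.0174]
tool_rot: [-0.706, 0.706, -0.04, 0.04]
contact_force: [0.7, 0.2, 0.3]
gripper_width: 0.82
```

View pics/w4.png

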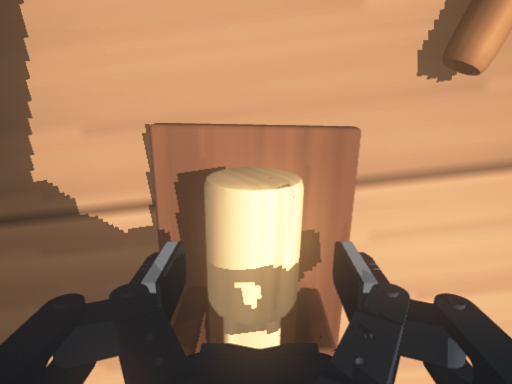

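The head sits between the pads, centred at about column 255 against the jaws' 259. I'll close on it.

```bash
python3 -m jog '{"offset":[[0,0,0],[0,0,0],[0,0,0],[0,0,0],[0,0,0],[0,0,0],[0,0,0.1],[0,0,0.3],[0,0,0.5],[0,0,0.6],[0,0,0.4],[0,0,0]],"angular":[[0,0,0],[0,0,0],[0,0,0],[0,0,0],[0,0,0],[0,0,0],[0,0,0],[0,0,0],[0,0,0],[0,0,0],[0,0,0],[0,0,0]],"jaw":[30,30,30,30,30,30,30,30,30,30,30,30]}'
python3 - <<'E'
from h import *
cv2.imwrite('pics/w5.png',manip.grab_frame('wrist'))
im=manip.grab_frame('scene');cv2.imwrite('pics/s5.png',cv2.resize(im[130:260,140:340],None,fx=4,fy=4))
E
```

```text
time: 7.05
tool_pos: [0.4491, -0.3188, 0.1162]
tool_rot: [-0.704, 0.708, -0.038, 0.042]
contact_force: [0.3, -0.5, -2.5]
gripper_width: 0.47
```

View pics/w5.png

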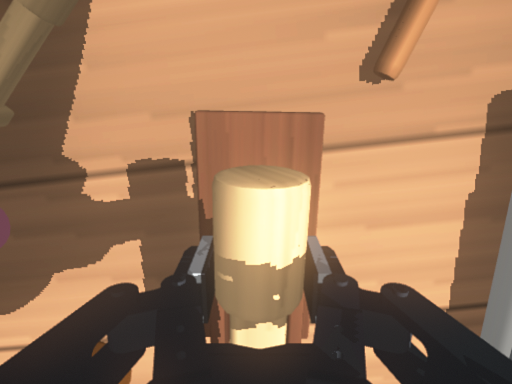

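View pics/s5.png

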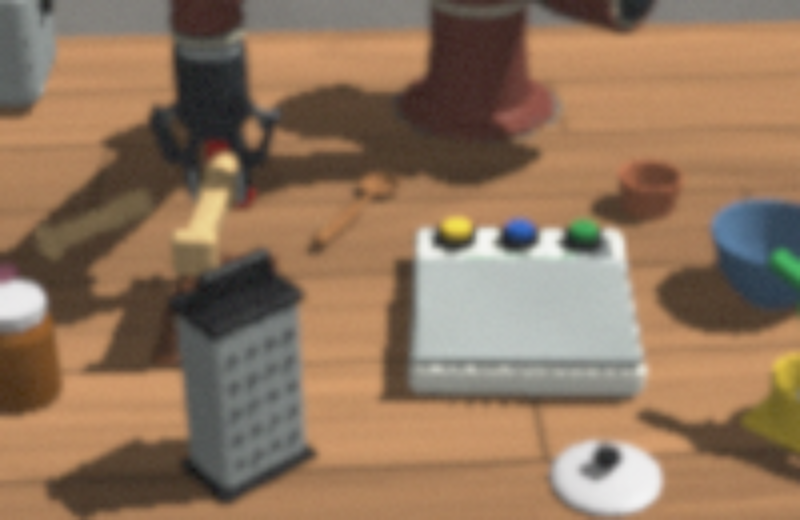

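The pestle is gripped and level, and still aligned in the jaws. Next I'll carry it over the pan.

```bash
python3 -m jog '{"offset":[[0,0.2,0.5],[0.1,0.5,0.4],[0.2,0.71,0],[0.2,0.71,0],[0.2,0.71,0],[0.2,0.71,0],[0.2,0.71,0],[0.2,0.71,0],[0.2,0.71,0],[0.06,0.5,0],[0,0.24,0],[0,0,0]],"angular":[[0,0,0],[0,0,0],[0,0,0],[0,0,0],[0,0,0],[0,0,0],[0,0,0],[0,0,0],[0,0,0.1],[0,0,0.1],[0,0,0],[0,0,0]],"jaw":[30,30,30,30,30,30,30,30,30,30,30,30]}'
python3 - <<'E'
from h import *
C=cam('wrist');cv2.imwrite('pics/w6.png',manip.grab_frame('wrist'))
im=manip.grab_frame('scene');cv2.imwrite('pics/s6.png',cv2.resize(im[130:260,180:380],None,fx=4,fy=4,interpolation=cv2.INTER_CUBIC))
im=manip.grab_frame('top');cv2.imwrite('pics/t6.png',cv2.resize(im[110:230,180:300],None,fx=5,fy=5,interpolation=cv2.INTER_CUBIC))
s=manip.state();print(s['tool_pos'],s['joint_pos'])
E
```

```text
time: 8.35
tool_pos: [0.5241, 0.0045, 0.1549]
tool_rot: [0.706, -0.706, 0.033, -0.031]
contact_force: [-1.3, 0.4, -3.1]
gripper_width: 0.471
[0.52478989 0.00236622 0.15607039] [-1.37015891e-01 -1.29113565e-01  1.91780228e+00 -6.45386020e-04
  1.35412690e+00 -1.61331379e+00]
```

View pics/w6.png

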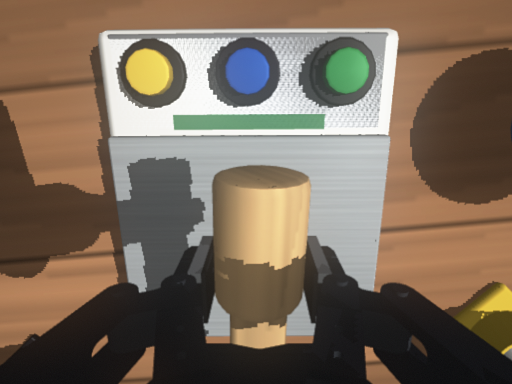

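View pics/s6.png

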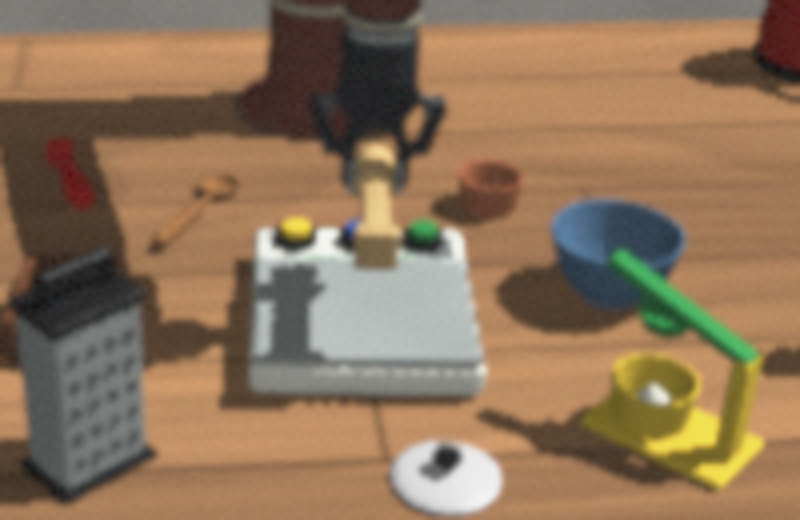

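View pics/t6.png

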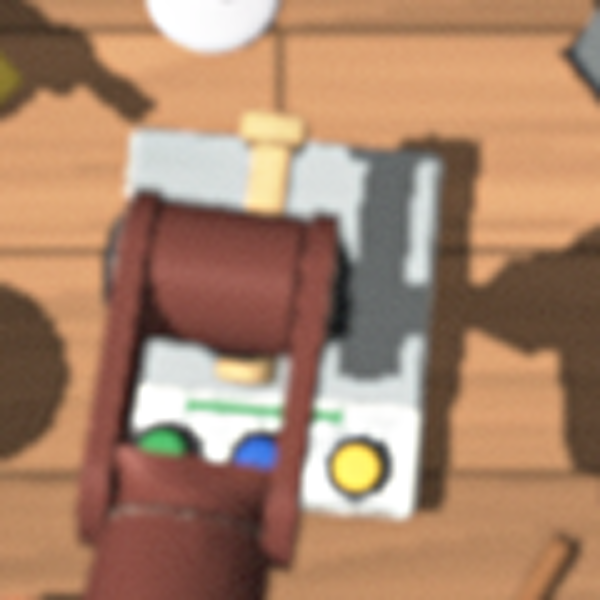

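```bash
python3 - <<'E'
from h import *
C=cam('wrist');s=manip.state();z0=s['tool_pos'][2]
A=px2w('wrist',(111,138),.05,C);B=px2w('wrist',(388,136),.05,C);print(A,B)
d=(A-B)/np.linalg.norm(A-B); print('len',np.linalg.norm(A-B))
n=np.array([-d[1],d[0],0]); n*=np.sign(n[0]); print('axis',n,'pan ctr',(A+B)/2+n*.094)
for uv,z in [((249,71),.062),((148,72),.062),((347,70),.062)]: print(px2w('wrist',uv,z,C).round(4))
h=px2w('wrist',(262,174),z0-.0174+.01+.021+.017,C);print('head top edge',h)
C=cam('top'); f=lambda x,y,z:px2w('top',(180+(x+.5)/5-.5,110+(y+.5)/5-.5),z,C)
zt=z0-.0174+.052
print('end',f(271,113,zt),'headtop-lowedge',f(243,383,zt-.03), f(243,362,zt))
E
```

```text
[ 0.47241672 -0.10822995  0.05      ] [0.49133509 0.10703619 0.05      ]
len 0.21609584745835658
axis [ 0.99616046 -0.08754623  0.        ] pan ctr [ 0.57551499 -0.00882623  0.05      ]
[0.4349 0.0045 0.062 ]
[ 0.4287 -0.0662  0.062 ]
[0.4407 0.0729 0.062 ]
head top edge [0.47998842 0.00860416 0.18667039]
end [ 0.66193885 -0.01061259  0.19067039] headtop-lowedge [0.48457813 0.00936892 0.16067039] [0.49680359 0.00772803 0.19067039]
```

```bash
python3 -m jog '{"offset":[[0.1,-0.12,-0.4],[0,0,-0.5],[0,0,-0.4],[0,0,-0.3],[0,0,-0.2],[0,0,-0.1],[0,0,0]],"angular":[[0,0,0],[0,0,0],[0,0,0],[0,0,0],[0,0,0],[0,0,0],[0,0,0]],"jaw":[30,30,30,30,30,30,30]}'
python3 - <<'E'
from h import *
cv2.imwrite('pics/w7.png',manip.grab_frame('wrist'))
im=manip.grab_frame('scene');cv2.imwrite('pics/s7.png',cv2.resize(im[150:240,220:320],None,fx=6,fy=6,interpolation=cv2.INTER_CUBIC))
print(manip.state()['tool_pos'],manip.state()['contact_force'])
E
```

```text
time: 9.2
tool_pos: [0.5302, -0.0029, 0.0615]
tool_rot: [-0.706, 0.706, -0.033, 0.033]
contact_force: [-0.2, -0.2, -1.7]
gripper_width: 0.467
[ 0.5310609  -0.0028383   0.06275001] [ 0.02569764  0.14231576 -2.69794709]
```

View pics/w7.png

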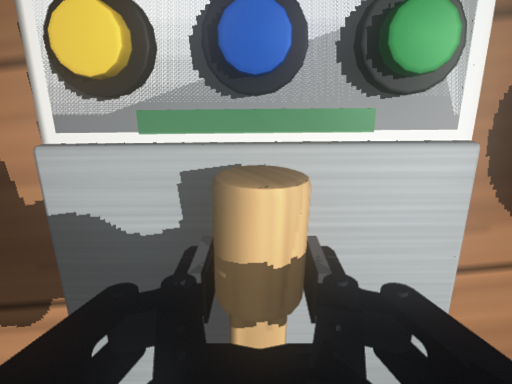

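View pics/s7.png

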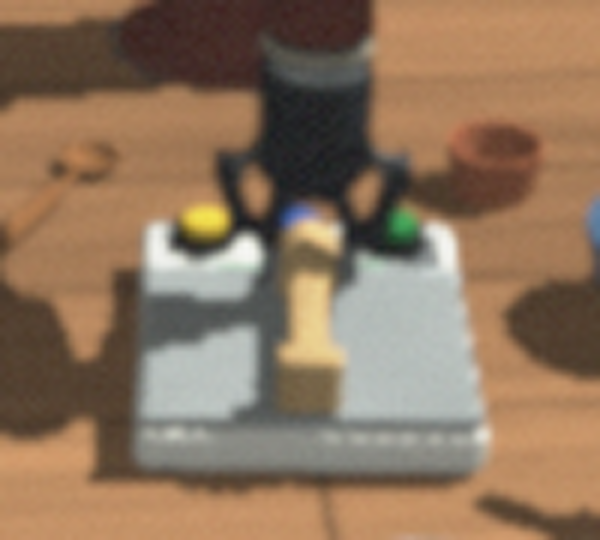

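```bash
python3 -m jog '{"offset":[[0,0,-0.04],[0,0,-0.03],[0,0,-0.03],[0,0,0]],"angular":[[0,0,0],[0,0,0],[0,0,0],[0,0,0]],"jaw":[30,30,30,30]}'
```

```text
time: 9.7
tool_pos: [0.531, -0.0027, 0.0587]
tool_rot: [-0.706, 0.706, -0.033, 0.033]
contact_force: [-4.4, 0.9, 5.4]
gripper_width: 0.47
```

That's contact: the vertical force went from about -2.7 to +5.4 N. I'll release and rise.

```bash
python3 -m jog '{"offset":[[0,0,0],[0,0,0],[0,0,0],[0,0,0],[0,0,0.3],[0,0,0.5],[0,0,0.7],[-0.2,0,0.7],[-0.6,-0.3,0.1],[-0.6,-0.3,0],[-0.4,-0.3,0],[0,0,0]],"angular":[[0,0,0],[0,0,0],[0,0,0],[0,0,0],[0,0,0],[0,0,0],[0,0,0],[0,0,0],[0,0,0],[0,0,0],[0,0,0],[0,0,0]],"jaw":[65,65,65,65,65,65,65,65,40,0,0,0]}'
python3 - <<'E'
from h import *
C=cam('wrist');cv2.imwrite('pics/w8.png',manip.grab_frame('wrist'))
im=manip.grab_frame('scene');cv2.imwrite('pics/s8.png',cv2.resize(im[150:240,220:320],None,fx=6,fy=6,interpolation=cv2.INTER_CUBIC))
print(manip.state()['tool_pos'],manip.state()['contact_force'])
E
```

```text
time: 10.9
tool_pos: [0.439, -0.0487, 0.1729]
tool_rot: [-0.706, 0.707, -0.033, 0.034]
contact_force: [1.0, -0.3, -0.0]
gripper_width: 0.078
[ 0.44059302 -0.04788574  0.172952  ] [ 0.24464857  0.16072943 -0.2821549 ]
```

View pics/w8.png

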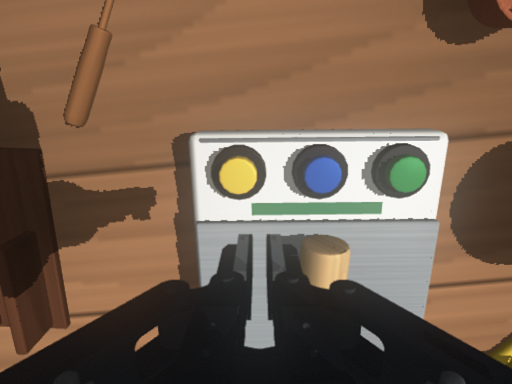

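View pics/s8.png

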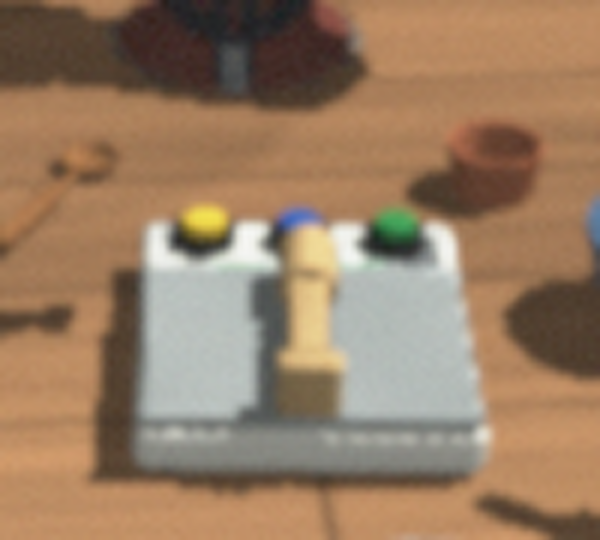

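The pestle lies flat on the pan, clear of the keys. The yellow key is at (239,175) in the wrist picture.

```bash
python3 - <<'E'
from h import *
C=cam('wrist');print(px2w('wrist',(239,174),.062,C), px2w('wrist',(322,173),.062,C),manip.state()['tool_pos'])
E
python3 -m jog '{"offset":[[-0.23,-0.34,0],[0,0,-0.5],[0,0,-0.6],[0,0,-0.5],[0,0,-0.3],[0,0,0],[0,0,0]],"angular":[[0,0,0],[0,0,0],[0,0,0],[0,0,0],[0,0,0],[0,0,0],[0,0,0]],"jaw":[0,0,0,0,0,0,0]}'
```

```text
[ 0.42790893 -0.06248427  0.062     ] [0.43347717 0.00528591 0.062     ] [ 0.44059302 -0.04788574  0.172952  ]
time: 11.7
tool_pos: [0.4295, -0.0644, 0.0773]
tool_rot: [0.706, -0.706, 0.033, -0.033]
contact_force: [0.7, -0.2, 1.6]
gripper_width: -0.004
```

```bash
python3 -m jog '{"offset":[[0,0,-0.2],[0,0,-0.14],[0,0,-0.08],[0,0,-0.03],[0,0,0],[0,0,0]],"angular":[[0,0,0],[0,0,0],[0,0,0],[0,0,0],[0,0,0],[0,0,0]],"jaw":[0,0,0,0,0,0]}'
python3 - <<'E'
from h import *
cv2.imwrite('pics/w9.png',manip.grab_frame('wrist'));print(manip.state()['tool_pos'],manip.state()['contact_force'])
E
```

```text
time: 12.3
tool_pos: [0.4298, -0.0649, 0.056]
tool_rot: [-0.706, 0.706, -0.033, 0.034]
contact_force: [-1.7, 1.0, 8.0]
gripper_width: -0.0
[ 0.42978689 -0.06489636  0.05595861] [-2.37092025  1.63961642  8.76678738]
```

View pics/w9.png

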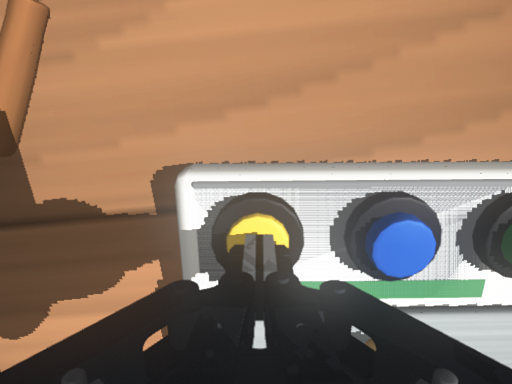

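The yellow key bottomed at z = 56.0 mm with 8–9 N. Next is a handle grasp for tilting. I'll lift clear of the keys and look.

```bash
python3 -m jog '{"offset":[[0,0,0.3],[0,0,0.6],[0,0,0.7],[0.2,0.05,0.7],[0.6,0.2,0.1],[0.7,0.2,0],[0.7,0.2,0],[0.7,0.2,0],[0.6,0.15,0],[0.26,0.1,0],[0,0,0],[0,0,0]],"angular":[[0,0,0],[0,0,0],[0,0,0],[0,0,0],[0,0,0],[0,0,0],[0,0,0],[0,0,0],[0,0,0],[0,0,0],[0,0,0],[0,0,0]],"jaw":[0,0,0,0,60,60,60,60,60,60,60,60]}'
python3 - <<'E'
from h import *
C=cam('wrist');cv2.imwrite('pics/w10.png',manip.grab_frame('wrist'));s=manip.state();print(s['tool_pos'],s['joint_pos'])
o=np.array([.578,-.006]);u=np.array([.996,-.09])
print(w2px('wrist',[[*(o-.09*u),.092],[*(o-.03*u),.092],[*(o+.07*u),.092],[*(o+.09*u),.092]],C).round(1))
im=manip.grab_frame('top');cv2.imwrite('pics/t10.png',cv2.resize(im[110:230,180:300],None,fx=5,fy=5,interpolation=cv2.INTER_CUBIC))
E
```

```text
time: 13.55
tool_pos: [0.6162, -0.0097, 0.1736]
tool_rot: [-0.706, 0.706, -0.033, 0.032]
contact_force: [0.3, 0.3, -0.0]
gripper_width: 0.707
[ 0.61598811 -0.00980673  0.17380727] [-1.36553314e-01  7.36358096e-02  1.68849442e+00 -2.23670361e-04
  1.38072220e+00 -1.61387707e+00]
[[257.5   4.2]
 [258.  102.7]
 [258.5 237.5]
 [258.6 260.8]]
```

View pics/w10.png

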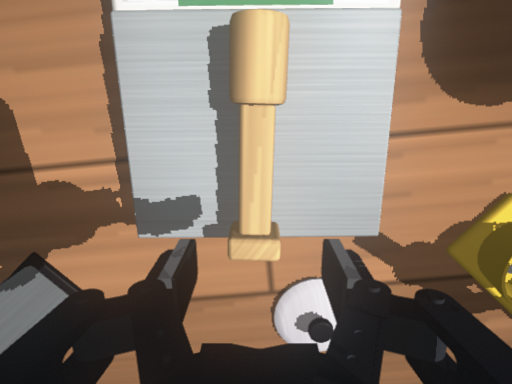

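View pics/t10.png

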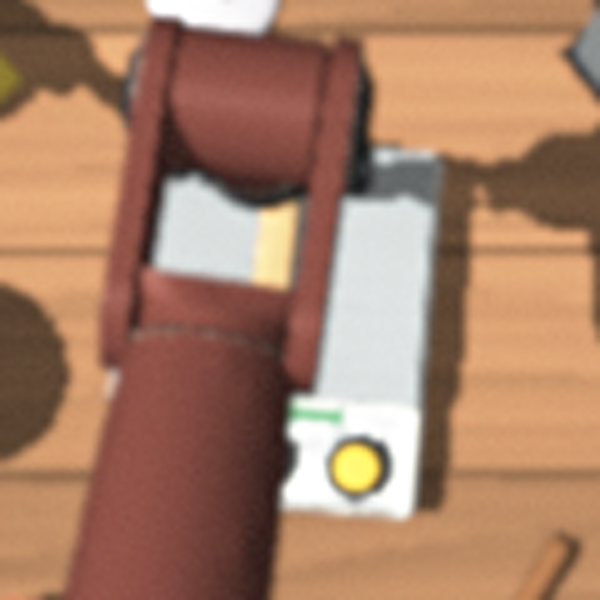

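The pestle matches the prediction: neck at row 103, end block at rows 238–260, handle centred on the jaws. I'll descend to grip the handle about 38 mm out from mid-length.

```bash
python3 -m jog '{"offset":[[0,0.02,-0.4],[0,0,-0.6],[0,0,-0.6],[0,0,-0.4],[0,0,-0.2],[0,0,-0.12],[0,0,0]],"angular":[[0,0,0],[0,0,0],[0,0,0],[0,0,0],[0,0,0],[0,0,0],[0,0,0]],"jaw":[60,60,60,60,60,60,60]}'
python3 -m jog '{"offset":[[0,0,0],[0,0,0],[0,0,0],[0,0,0],[0,0,0],[0,0,0],[0,0,0.1],[0,0,0.2],[0,0,0.3],[0,0,0]],"angular":[[0,0,0],[0,0,0],[0,0,0],[0,0,0],[0,0,0],[0,0,0],[0,0,0],[0,0,0],[0,0,0],[0,0,0]],"jaw":[15,15,15,15,15,15,15,15,15,15]}'
python3 - <<'E'
from h import *
C=cam('wrist');cv2.imwrite('pics/w11.png',manip.grab_frame('wrist'));s=manip.state();print(s['tool_pos'],s['joint_pos'])
E
```

```text
time: 14.35
tool_pos: [0.6166, -0.0088, 0.0584]
tool_rot: [-0.706, 0.706, -0.033, 0.033]
contact_force: [0.3, -1.0, 0.2]
gripper_width: 0.699
time: 15.35
tool_pos: [0.6186, -0.0088, 0.0913]
tool_rot: [-0.706, 0.706, -0.031, 0.035]
contact_force: [0.5, -1.3, -2.1]
gripper_width: 0.294
[ 0.61802992 -0.00877962  0.0903149 ] [-1.34568610e-01  1.58300114e-01  1.74448519e+00  6.21323048e-05
  1.23524126e+00 -1.61213924e+00]
```

View pics/w11.png

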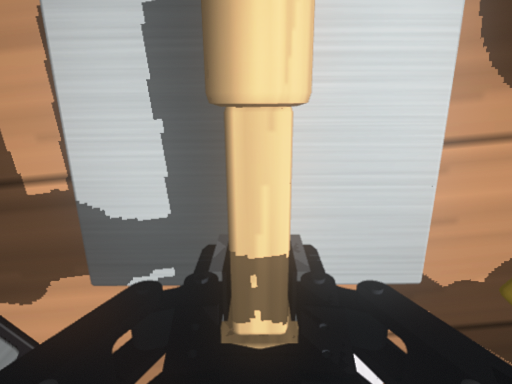

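```bash
python3 -m jog '{"offset":[[0,0,0.3],[0,0.2,0.6],[-0.1,0.4,0.7],[-0.1,0.6,0.7],[-0.1,0.6,0.6],[-0.1,0.7,0.3],[-0.1,0.7,0],[-0.1,0.7,0],[-0.1,0.7,0],[-0.1,0.7,0],[-0.1,0.6,0],[0,0.35,0]],"angular":[[0,0,0],[0,0,0.4],[0,0,0.4],[0,0,0.4],[0,0,0.4],[0,0,0.5],[0,0,0.5],[0,0,0.5],[0,0,0.5],[0,0,0.5],[0,0,0.36],[0,0,0]],"jaw":[15,15,15,15,15,15,15,15,15,15,15,15]}'
python3 -m jog '{"offset":[[0,0,0],[0,0,0]],"angular":[[0,0,0],[0,0,0]],"jaw":[15,15]}'
python3 - <<'E'
from h import *
C=cam('wrist');cv2.imwrite('pics/w12.png',manip.grab_frame('wrist'));s=manip.state();print(s['tool_pos'],s['joint_pos'])
from scipy.spatial.transform import Rotation as R
w,x,y,z=s['tool_rot'];print(R.from_quat([x,y,z,w]).as_matrix().round(3))
print(w2px('wrist',[[.4945,.2729,.08]],C))
im=manip.grab_frame('scene');cv2.imwrite('pics/s12.png',cv2.resize(im[100:250,250:450],None,fx=4,fy=4,interpolation=cv2.INTER_CUBIC))
E
```

```text
time: 16.6
tool_pos: [0.5708, 0.3059, 0.2487]
tool_rot: [0.695, -0.695, -0.132, 0.132]
contact_force: [0.3, -1.1, -3.2]
gripper_width: 0.292
time: 16.8
tool_pos: [0.5719, 0.3034, 0.2483]
tool_rot: [-0.694, 0.695, 0.131, -0.131]
contact_force: [-0.7, 0.1, -3.5]
gripper_width: 0.288
[0.57206574 0.30290991 0.24828015] [ 3.72407442e-01  9.55938351e-02  1.53947160e+00 -7.33328043e-04
  1.50697172e+00 -1.57089705e+00]
[[ 0.931 -0.    -0.364]
 [ 0.364 -0.001  0.931]
 [-0.    -1.    -0.001]]
[[258.91398727  84.37194376]]
```

View pics/w12.png

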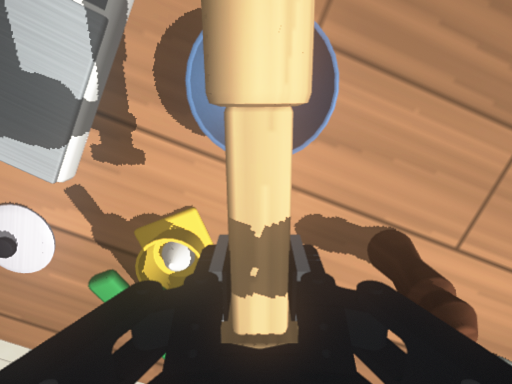

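View pics/s12.png

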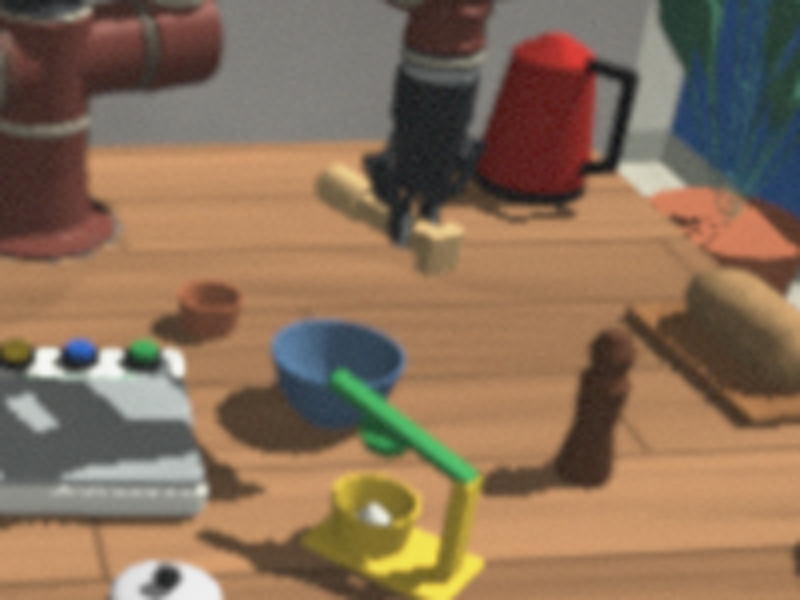

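The pestle's heading points over the bowl centre, and the rim centre at about (262,80) agrees with the estimate. Now I'll tilt it head-down by 42° about the jaw axis.

```bash
python3 -m jog '{"offset":[[0,0,0],[0,0,0],[0,0,0],[0,0,0],[0,0,0],[0,0,0],[0,0,0],[0,0,0],[0,0,0],[0,0,0]],"angular":[[0.2,-0.5,0],[0.32,-0.82,0],[0.32,-0.82,0],[0.32,-0.82,0],[0.32,-0.82,0],[0.32,-0.82,0],[0.32,-0.82,0],[0.32,-0.82,0],[0.1,-0.25,0],[0,0,0]],"jaw":[15,15,15,15,15,15,15,15,15,15]}'
python3 - <<'E'
from h import *
C=cam('wrist');cv2.imwrite('pics/w13.png',manip.grab_frame('wrist'));s=manip.state();print(s['tool_pos'],s['joint_pos'])
from scipy.spatial.transform import Rotation as R
w,x,y,z=s['tool_rot'];print(R.from_quat([x,y,z,w]).as_matrix().round(3))
im=manip.grab_frame('scene');cv2.imwrite('pics/s13.png',cv2.resize(im[100:250,250:450],None,fx=4,fy=4,interpolation=cv2.INTER_CUBIC))
im=manip.grab_frame('top');cv2.imwrite('pics/t13.png',cv2.resize(im[100:250,90:240],None,fx=4,fy=4,interpolation=cv2.INTER_CUBIC))
E
```

```text
time: 17.9
tool_pos: [0.5706, 0.302, 0.2463]
tool_rot: [0.696, -0.603, -0.369, -0.125]
contact_force: [-0.6, 0.5, -2.3]
gripper_width: 0.29
[0.57135562 0.30247598 0.24745165] [ 3.72139057e-01 -3.14481661e-01  2.03785355e+00 -9.99430522e-04
  6.90782146e-01 -1.57037377e+00]
[[ 0.696  0.62  -0.363]
 [ 0.272  0.241  0.932]
 [ 0.665 -0.747 -0.001]]
```

View pics/w13.png

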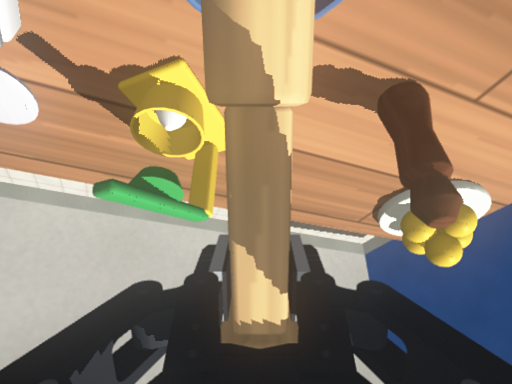

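View pics/s13.png

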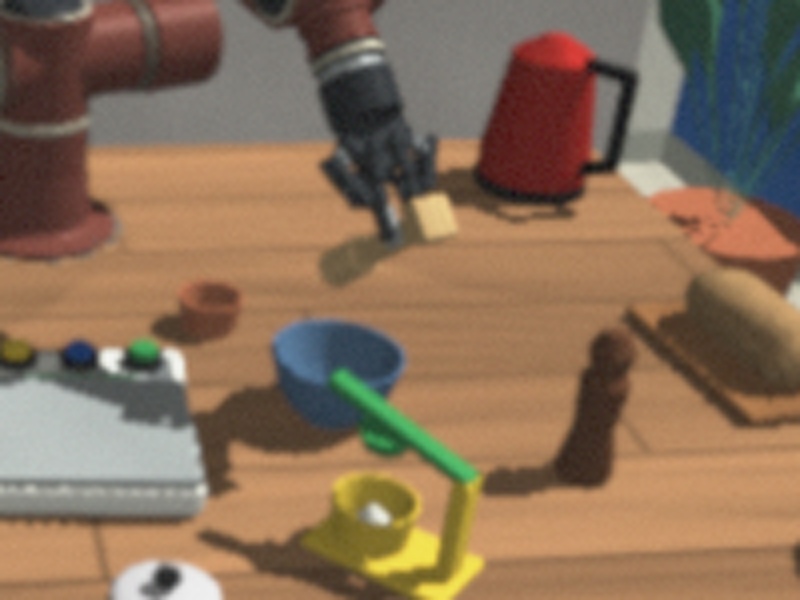

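View pics/t13.png

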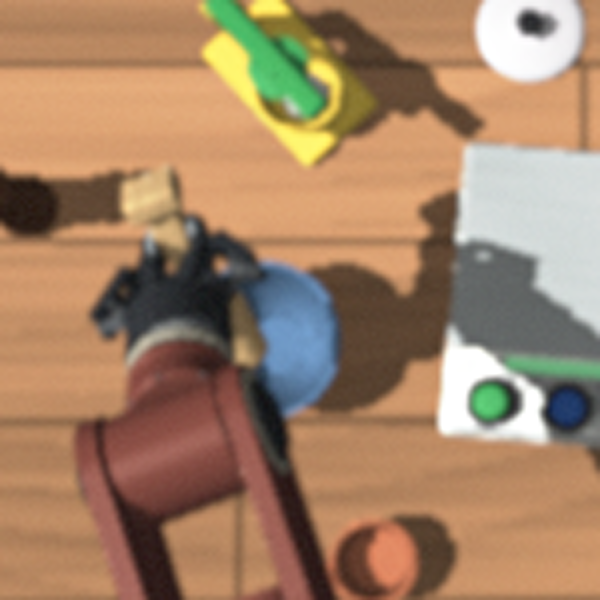

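```bash
python3 - <<'E'
from h import *
c=manip.camera_model('wrist');K=np.array([[c['fx'],0,c['cx']],[0,c['fy'],c['cy']],[0,0,1]]);M=np.linalg.inv(c['mount'])
for a in(-6,-3,0,3,6):
    a=np.radians(a);o=np.array([0,-.0132]); q=[]
    for dx,dy in[(-.069,-.021),(-.129,-.021),(.031,-.021)]:
        p=o+np.array([[np.cos(a),-np.sin(a)],[np.sin(a),np.cos(a)]])@np.array([dx,dy]); q.append([p[0],p[1],0])
    print(np.degrees(a),cv2.projectPoints(np.array(q),cv2.Rodrigues(M[:3,:3])[0],M[:3,3],K,np.array([c['k1'],0,0,0,0.]))[0][:,0].round(1).tolist())
C=cam('top');print(px2w('top',(90+150/4,100+172/4),.28,C))
E
```

```text
-6.000000000000001 [[258.1, 99.7], [258.1, -95.5], [258.2, 354.4]]
-3.0000000000000004 [[258.1, 102.3], [258.0, -106.4], [258.2, 353.9]]
0.0 [[258.0, 105.7], [257.9, -117.2], [258.2, 353.2]]
3.0000000000000004 [[258.0, 109.8], [257.8, -127.9], [258.2, 352.2]]
6.000000000000001 [[258.0, 114.9], [257.7, -138.3], [258.2, 351.0]]
[0.61222477 0.31258105 0.28      ]
```

```bash
python3 -m jog '{"offset":[[0.02,0.02,-0.3],[0,0,-0.5],[0,0,-0.5],[0,0,-0.5],[0,0,-0.4],[0,0,-0.3],[0,0,-0.2],[0,0,-0.1],[0,0,0]],"angular":[[0,0,0],[0,0,0],[0,0,0],[0,0,0],[0,0,0],[0,0,0],[0,0,0],[0,0,0],[0,0,0]],"jaw":[15,15,15,15,15,15,15,15,15]}'
python3 - <<'E'
from h import *
s=manip.state();print(s['tool_pos'],s['contact_force'])
im=manip.grab_frame('scene');cv2.imwrite('pics/s14.png',cv2.resize(im[130:230,280:400],None,fx=5,fy=5,interpolation=cv2.INTER_CUBIC))
E
```

```text
time: 18.95
tool_pos: [0.5726, 0.3047, 0.1073]
tool_rot: [0.696, -0.603, -0.37, -0.125]
contact_force: [0.2, 0.1, -4.2]
gripper_width: 0.289
[0.57258933 0.30474088 0.10733027] [ 0.17696021  0.1166736  -4.23833017]
```

View pics/s14.png

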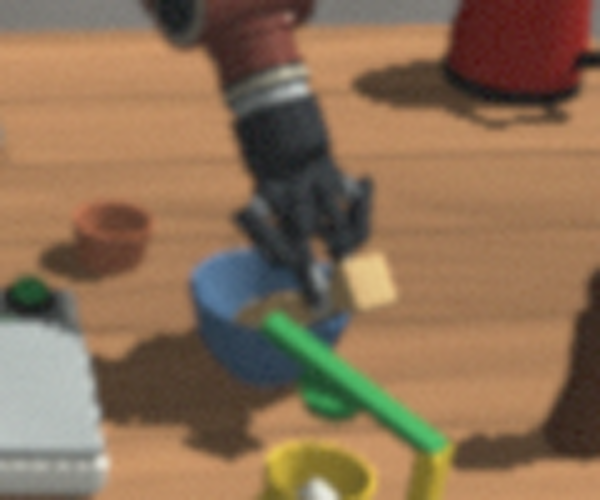

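It's in the bowl with no contact yet. I'll lower it in small steps.

```bash
python3 -m jog '{"offset":[[0,0,-0.04],[0,0,-0.04],[0,0,-0.04],[0,0,0]],"angular":[[0,0,0],[0,0,0],[0,0,0],[0,0,0]],"jaw":[15,15,15,15]}'
python3 -m jog '{"offset":[[0,0,-0.03],[0,0,-0.03],[0,0,0]],"angular":[[0,0,0],[0,0,0],[0,0,0]],"jaw":[15,15,15]}'
```

```text
time: 19.4
tool_pos: [0.5726, 0.3048, 0.1021]
tool_rot: [0.696, -0.602, -0.371, -0.125]
contact_force: [-0.6, -0.6, -4.0]
gripper_width: 0.289
time: 19.7
tool_pos: [0.5732, 0.305, 0.1]
tool_rot: [0.696, -0.602, -0.371, -0.126]
contact_force: [-0.4, -0.3, 0.5]
gripper_width: 0.29
```

```bash
python3 -m jog '{"offset":[[0,0,-0.02],[0,0,0]],"angular":[[0,0,0],[0,0,0]],"jaw":[15,15]}'
python3 - <<'E'
from h import *
C=cam('wrist');cv2.imwrite('pics/w15.png',manip.grab_frame('wrist'));s=manip.state();print(s['tool_pos'],s['contact_force'],s['ft_torque'])
im=manip.grab_frame('scene');cv2.imwrite('pics/s15.png',cv2.resize(im[130:230,280:400],None,fx=5,fy=5,interpolation=cv2.INTER_CUBIC))
E
```

```text
time: 19.9
tool_pos: [0.5736, 0.3052, 0.0996]
tool_rot: [0.696, -0.602, -0.371, -0.126]
contact_force: [-2.2, -0.8, 2.5]
gripper_width: 0.292
[0.57356718 0.30515505 0.09957352] [-1.66951421 -1.71302828  2.71800912] [-0.15528976  0.28903951 -0.06679305]
```

View pics/w15.png

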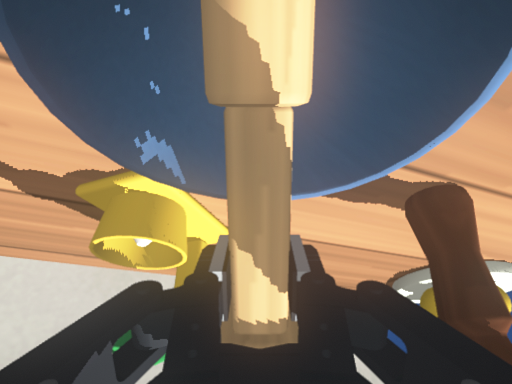

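View pics/s15.png

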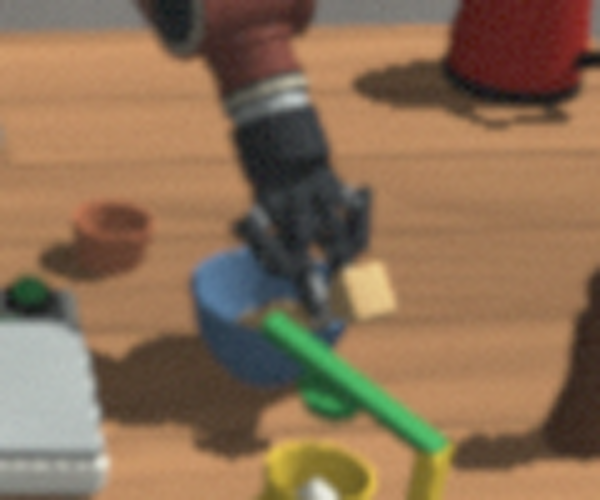

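The rim lies just under the handle (row 197) and the load is now carried by the bowl. I'll release gradually and back off along the tool axis.

```bash
python3 -m jog '{"offset":[[0,0,0],[0,0,0],[0,0,0],[0,0,0],[0,0,0],[0,0,0],[0,0,0]],"angular":[[0,0,0],[0,0,0],[0,0,0],[0,0,0],[0,0,0],[0,0,0],[0,0,0]],"jaw":[26,28,32,38,46,55,60]}'
python3 - <<'E'
from h import *
C=cam('wrist');cv2.imwrite('pics/w16.png',manip.grab_frame('wrist'));s=manip.state();print(s['tool_pos'],s['contact_force'],s['gripper_width'])
E
```

```text
time: 20.7
tool_pos: [0.5727, 0.3048, 0.0982]
tool_rot: [0.696, -0.602, -0.371, -0.125]
contact_force: [-0.6, -0.2, -0.6]
gripper_width: 0.706
[0.57276506 0.30480947 0.09824438] [ 0.34682679 -0.15859707  0.1530927 ] 0.7045690548473627
```

View pics/w16.png

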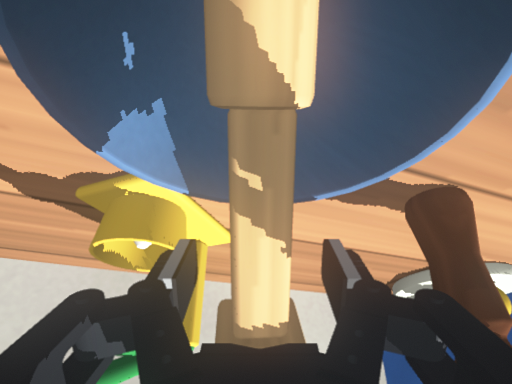

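```bash
python3 -m jog '{"offset":[[-0.12,-0.05,0.15],[-0.25,-0.1,0.3],[-0.37,-0.14,0.45],[-0.37,-0.14,0.45],[-0.37,-0.14,0.45],[-0.3,-0.1,0.5],[0,0,0.5],[0,0,0]],"angular":[[0,0,0],[0,0,0],[0,0,0],[0,0,0],[0,0,0],[0,0,0],[0,0,0],[0,0,0]],"jaw":[60,60,60,60,60,60,60,60]}'
python3 - <<'E'
from h import *
C=cam('wrist');cv2.imwrite('pics/w17.png',manip.grab_frame('wrist'));s=manip.state();print(s['tool_pos'],s['contact_force'],s['gripper_width'])
im=manip.grab_frame('scene');cv2.imwrite('pics/s17.png',cv2.resize(im[130:230,280:400],None,fx=5,fy=5,interpolation=cv2.INTER_CUBIC))
E
```

```text
time: 21.55
tool_pos: [0.4854, 0.2721, 0.2447]
tool_rot: [0.695, -0.6, -0.374, -0.129]
contact_force: [1.7, -0.4, 1.2]
gripper_width: 0.701
[0.4846518  0.27171439 0.24151613] [-0.40026891  0.12712446 -0.1666135 ] 0.7003826301405649
```

View pics/w17.png

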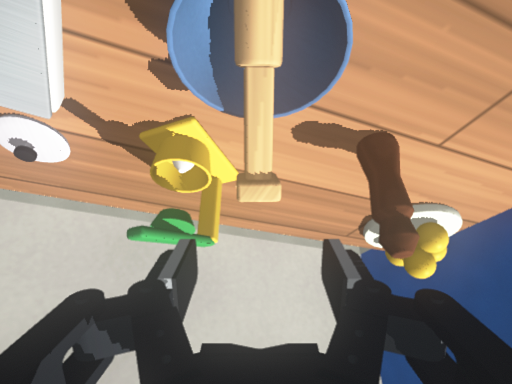

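View pics/s17.png

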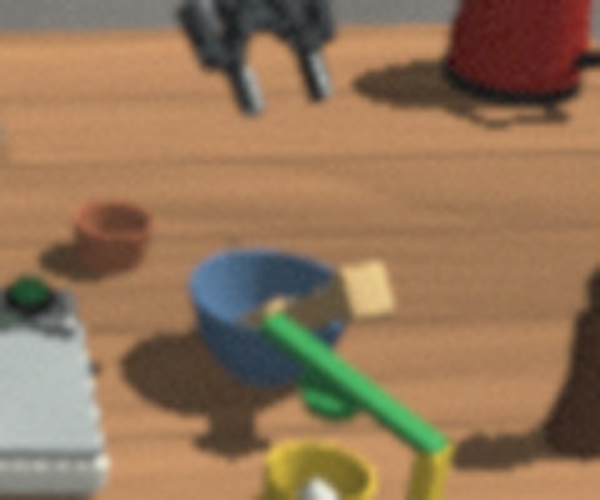

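The pestle leans on the rim, free of the fingers, and the bowl is upright. I'll straighten the tool and go to the blue key with the fingers shut.

```bash
python3 -m jog '{"offset":[[0,0,0],[0,0,0],[0,-0.3,0],[0,-0.5,0],[0,-0.5,0],[-0.1,-0.6,0],[-0.1,-0.6,0],[-0.1,-0.6,0],[-0.1,-0.6,0],[-0.1,-0.6,0],[-0.2,-0.6,0],[-0.2,-0.4,0]],"angular":[[-0.2,0.5,0],[-0.32,0.82,0],[-0.32,0.82,0],[-0.32,0.82,0],[-0.32,0.82,0],[-0.32,0.82,0],[-0.32,0.82,0],[-0.32,0.82,0],[-0.1,0.25,-0.6],[0,0,-0.8],[0,0,-0.8],[0,0,-0.8]],"jaw":[60,60,0,0,0,0,0,0,0,0,0,0]}'
python3 -m jog '{"offset":[[0,0,0],[0,0,-0.3],[0,0,-0.6],[0,0,-0.6],[0,0,-0.4],[0,0,0],[0,0,0]],"angular":[[0,0,-0.8],[0,0,-0.6],[0,0,0],[0,0,0],[0,0,0],[0,0,0],[0,0,0]],"jaw":[0,0,0,0,0,0,0]}'
python3 - <<'E'
from h import *
C=cam('wrist');cv2.imwrite('pics/w18.png',manip.grab_frame('wrist'));s=manip.state();print(s['tool_pos'],s['joint_pos'])
im=manip.grab_frame('top');cv2.imwrite('pics/t18.png',cv2.resize(im[100:230,90:240],None,fx=4,fy=4,interpolation=cv2.INTER_CUBIC))
E
```

```text
time: 22.85
tool_pos: [0.4378, 0.0048, 0.2357]
tool_rot: [-0.707, 0.707, 0.018, -0.021]
contact_force: [0.2, 0.2, -0.4]
gripper_width: 0.002
time: 23.55
tool_pos: [0.4381, 0.0064, 0.1421]
tool_rot: [-0.706, 0.707, -0.032, 0.03]
contact_force: [-1.0, -0.4, 0.2]
gripper_width: 0.001
[0.43897397 0.00629206 0.14341762] [-1.54952614e-01 -3.48418152e-01  2.12077178e+00 -8.58219698e-04
  1.36950089e+00 -1.63865630e+00]
```

View pics/w18.png

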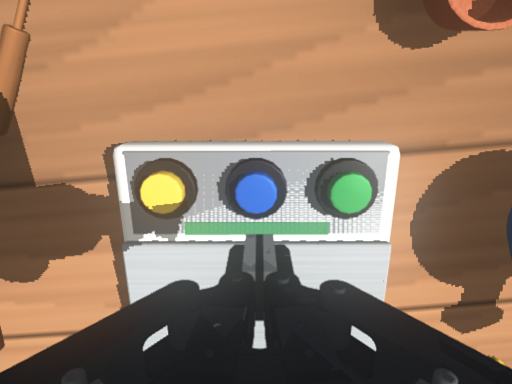

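View pics/t18.png

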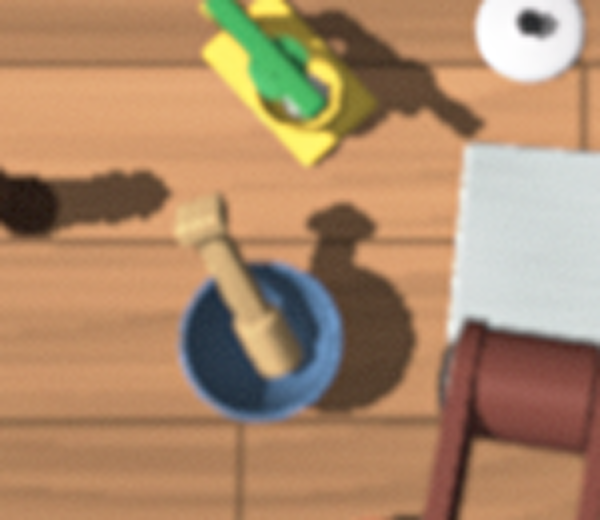

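The top view shows the pestle leaning in the bowl and the bowl unmoved (centre still about (155,185)). The fingers are just behind the blue key, which is at (256,190) in the wrist view. I'll centre on it and press.

```bash
python3 -m jog '{"offset":[[-0.08,-0.03,-0.3],[0,0,-0.5],[0,0,-0.4],[0,0,-0.13],[0,0,0],[0,0,0]],"angular":[[0,0,0],[0,0,0],[0,0,0],[0,0,0],[0,0,0],[0,0,0]],"jaw":[0,0,0,0,0,0]}'
python3 -m jog '{"offset":[[0,0,-0.2],[0,0,-0.12],[0,0,-0.08],[0,0,-0.03],[0,0,0],[0,0,0]],"angular":[[0,0,0],[0,0,0],[0,0,0],[0,0,0],[0,0,0],[0,0,0]],"jaw":[0,0,0,0,0,0]}'
python3 - <<'E'
from h import *
cv2.imwrite('pics/w19.png',manip.grab_frame('wrist'));s=manip.state();print(s['tool_pos'],s['contact_force'])
E
```

```text
time: 24.25
tool_pos: [0.4355, 0.0047, 0.0777]
tool_rot: [-0.706, 0.707, -0.03, 0.031]
contact_force: [0.3, -0.3, -0.5]
gripper_width: -0.001
time: 24.85
tool_pos: [0.4353, 0.0048, 0.056]
tool_rot: [-0.706, 0.707, -0.03, 0.031]
contact_force: [-0.7, -0.5, 4.5]
gripper_width: 0.0
[0.43535966 0.00474152 0.05601158] [-1.4404413  0.0588933  5.9761055]
```

View pics/w19.png

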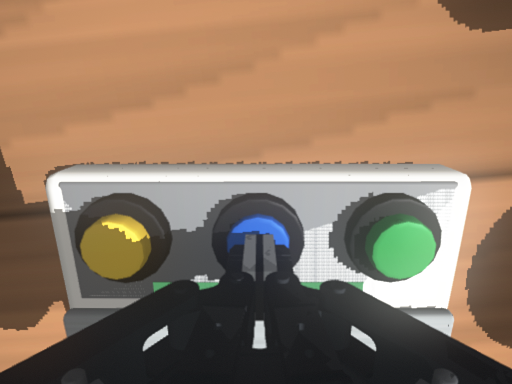

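The blue cap is down to 56.0 mm. One more millimetre to be sure, then I'll lift and check.

```bash
python3 -m jog '{"offset":[[0,0,-0.02],[0,0,0],[0,0,0.3],[0,0,0.6],[0,0,0.8],[0,0,0.8],[0,0,0.4],[0,0,0],[0,0,0]],"angular":[[0,0,0],[0,0,0],[0,0,0],[0,0,0],[0,0,0],[0,0,0],[0,0,0],[0,0,0],[0,0,0]],"jaw":[0,0,0,0,0,0,0,0,0]}'
python3 - <<'E'
from h import *
im=manip.grab_frame('wrist');s=manip.state();print(s['tool_pos'],s['contact_force'])
t=manip.grab_frame('top')[100:230,90:280];sc=manip.grab_frame('scene')[140:240,230:400]
cv2.imwrite('pics/w20.png',im);cv2.imwrite('pics/t20.png',cv2.resize(t,None,fx=4,fy=4,interpolation=cv2.INTER_CUBIC));cv2.imwrite('pics/s20.png',cv2.resize(sc,None,fx=4,fy=4,interpolation=cv2.INTER_CUBIC))
E
```

```text
time: 25.8
tool_pos: [0.4344, 0.0049, 0.1985]
tool_rot: [-0.706, 0.707, -0.031, 0.03]
contact_force: [-0.5, -0.5, -1.2]
gripper_width: -0.001
[0.43386381 0.00499759 0.19741608] [-0.16948112  0.08472889 -0.21246555]
```

View pics/w20.png

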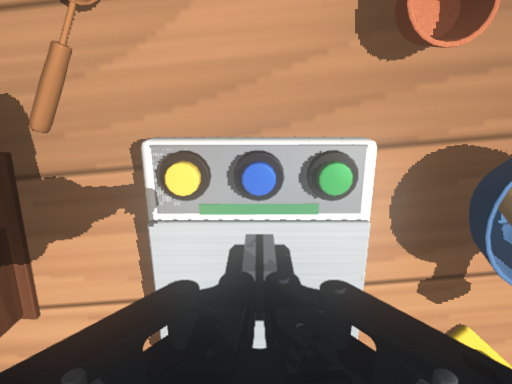

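View pics/t20.png

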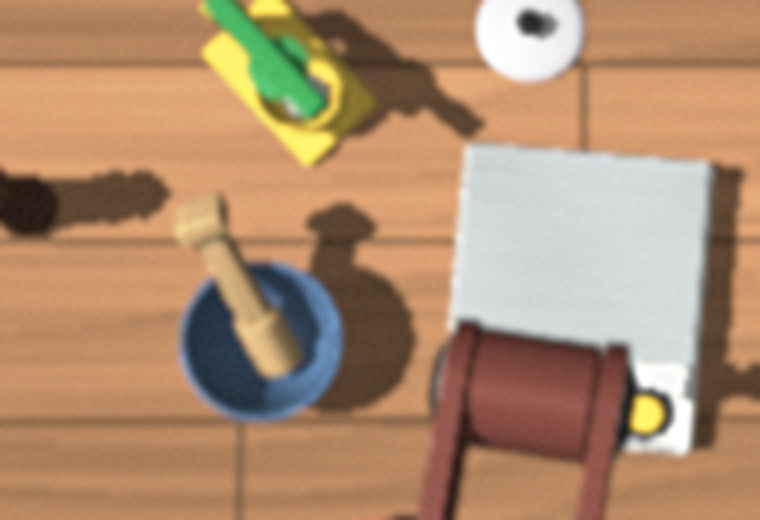

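View pics/s20.png

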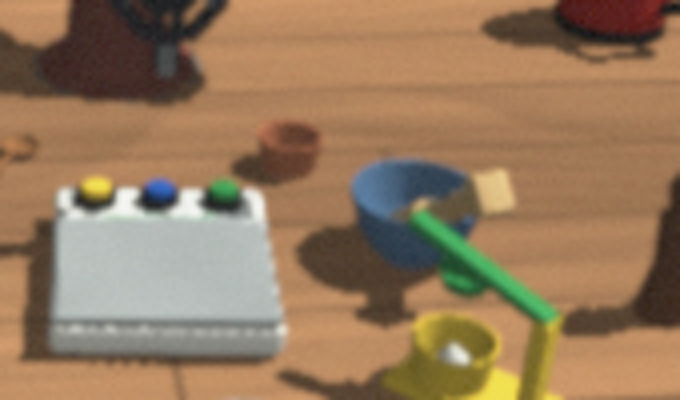

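The three keys are up, the pan is empty, the pestle leans in the unmoved bowl, and the robot touches nothing. I'll hand it in.

```bash
python3 -c "
from plant import manip
print(manip.job_done(),manip.state()['time'])"
```

```text
the job is handed in; nothing more can be done
the job is handed in; nothing more can be done
```

I did all the steps in order and handed the job in at about 26 s of the 72 s allowed. No verdict is reported.

- **Green key:** I pressed it to a tip height of about 56 mm with the pestle still in its rest. It read 56.3 mm and 5.4 N, and I then pressed 1.5 mm further.
- **On the pan:** I laid the pestle flat in the middle, let go, and pressed the yellow key fully down (56.0 mm, 8–9 N).
- **In the bowl:** I picked the pestle up again by its handle, tilted it head-down by 42° and lowered it to light contact. I let go gradually, and it leans on the rim.
- **Blue key:** I pressed it to 56.0 mm (about 6 N), then 1 mm further, and lifted away.

The last pictures show all three keys up, the pan empty, and the pestle still leaning in the upright bowl. The bowl, lid and squeezer looked unmoved from the top, and the robot touched nothing (force about 0.3 N). I did not take closing pictures of the grater, the jar or the whole mill, but the arm never met any force near them. No check failed. Repeat position estimates agreed to within about 3 mm for most points and 6 mm at worst.

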